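Tug-check the vial carrier, then invert it

ROBOT

A 6-joint arm with a two-finger parallel gripper is mounted at the origin on a cart in front of the work surface, level with it; the furniture and walls round the work are solid. World frame = base frame: x ahead of the robot, y to its left, z up, the work surface at z = 0. Lengths are in m, angles in rad, forces in N, time in s.
With the tool pointing down it reaches from about 0.35 to 0.975 m from the base axis. Payload 4.9 kg.
Tool frame: the origin (TCP) lies at the very end of the fingers, on their centre line; the grasp point (between the pads) lies 19 mm behind it; z points along the fingers, y is the line along which they close (so a half turn about z gives the same grasp; the last joint's range is limited). The gripper opens to 85 mm and grips with 20 to 120 N. Pads are 22 mm wide; open, the fingers measure 114 mm over their backs; the gripper's body (76 mm by 85 mm) begins 54 mm behind the grasp point. The pads swing forward as they close: fully open they stand 13 mm farther back than shut.
Start: joints at [1.11, 0.053, 1.613, -0, 1.476, -0.119], TCP at [0.209, 0.589, 0.231] pointing down, gripper open.
Joint ranges: [-3.01, 3.01], [-1.01, 2.22], [0.06, 2.58], [-1.02, 4.17], [0.09, 2.62], [-3.14, 3.14]. Speed limits (rad/s): [2.57, 2.57, 3.14, 3.14, 3.14, 3.14].

INTERFACE

Orientations are given as a rotation vector (axis times angle).
In Python, from station import get_obs, get_image, finish_job gives the robot as it stands. The module is installed in compiled form; this text tells all that it offers.
- The arm moves only by the tool carry_out, never from a script. Its argument "rows" is a list of rows, each a list of 7 numbers: the turn, a rotation vector about the tool's x, y, z as a fraction of full scale, then the shift along the tool's x, y, z as a fraction of full scale, then the closure, from -1 (fully open) to 1 (shut). A call has 1 to 5 rows; each row is the pose to reach, as a shift and turn from the pose commanded when the call began, along the tool's axes at that moment, turning the shorter way round; what a row does not reach only later rows make up. Full scale, the value 1, is 300 mm for a shift and pi rad for a turn. A row lasts 1/10 s, in which the tool goes at most 50 mm and 8.59 degrees, less where a joint would pass 70% of its speed; a pose out of reach is approached as far as the arm can. A call with a number of a shift or a turn outside -1 to 1 is refused whole. A call with a gripper value outside its range is refused whole. The fingers move at their own pace and stop on an object; "force" is the grip in N (left out, the last holds). Time passes only in rows, so rows that repeat a pose let the fingers close. It gives the time, the measured TCP pose, the force, the opening and the grip force at its end, in the units of the state.
- get_obs(): the state, without advancing time (a new reading comes with each control period).
- get_image(name): name is "scene" or "top" or "wrist"; returns a dict with "img" (384x512x3 uint8, blue, green, red), "mtx" (3x3 intrinsics, pixels), "D" ([k1, k2, p1, p2, k3] as OpenCV has them; the pictures are not rectified), "R" (3x3) and "t" (3): a world point X has camera coordinates R X + t. Camera axes: x right, y down, z forward; pixel columns grow to the right and rows downward; lengths in m; the calibration is good to about 2 mm. A picture is of the moment at which its call begins. There is no depth.
- finish_job(): hands the job in; it is judged then, once.
The state is a dict: "t": time; "q": joint angles; "dq": joint speeds; "effort": joint torques, N m; "tool_pos": TCP position; "tool_rot": TCP orientation; "contact_force": force on the tool from outside, world axes, zero at the start; "wrist_torque": the same for the moment, N m; "opening": finger opening in m; "grip_force": force on a finger pad.
Only numpy, scipy, OpenCV 4.12 (cv2) and the standard library are available. Lean on these libraries where they do the work, as an engineer would, in place of code of your own. Each camera call takes 0.05 s, during which the arm holds its last target. There are 200 camera calls.

TASK

The samples have to be mixed by turning them over. Take the vial carrier that sits in the turning stand by its upright tab and tug it straight up, so that it visibly rises and its catches are seen to hold it, and let it settle back down. Then swing the cradle all the way over to its other stop, so that the carrier is upside down; leave the spare carrier on the bench where it is.

Things in the scene. Friction and masses are not known exactly. Their poses are not given: they have to be found in the camera images.
- turning_stand: Fixed turning stand: grey base 160x160x8 mm, two aluminium posts 90 mm high at x = +-64, a steel cradle (104 in x, 72 in y) turning between them about a level axis 75 mm above the base's underside, parallel to x. In it sits the carrier to be inverted: six vials, clear lid (84x50, top 97 mm up). Origin: centre of the base's underside, straight below the axis; x along the axis, z up.
- pull_tab (a point): Middle of the grey plastic tab standing on the lid of the carrier in the stand. The tab is 34 mm long (stand's x), 12 mm thick (y), 29 mm high: at the start from 97 to 126 mm above the bench, straight above the stand's origin. Two dark steel catches reach over the lid's ends, at 44 mm either side along x, their tops 111 mm above the bench. The point turns with the carrier.
- turn_bar (a point): Middle of the cradle's bail handle: black round bar 12 mm thick, 90 mm long, parallel to the stand's x, 92 mm from the turning axis, with a 50 mm gap between bar and cradle; its two arms are at x = +-40, so its middle is free to grip and may turn between the fingers. At the start it lies at the stand's y = +92, 75 mm above the bench. The point turns with the cradle.
- cradle (a joint): Turn of the cradle, rad. 0 at the start: carrier upright, bar on the stand's +y side. Grows as the bar swings up, over the top (1.57: bar straight above the axis, 167 mm above the bench) and down to the -y side, to the stop at 3.14: carrier upside down, bar at y = -92, 75 mm above the bench. Stiff bearing: about 1.5 N at the bar moves it; it stays where it is left.
- carrier (a joint): Rise of the carrier in its cradle, m. 0: seated, pressed down by springs. The catches allow 7 mm: a tug lifts it against about 6 N at first and 11 N at the end, then the catches stop it. It springs back when let go. A proper tug raises it by more than 4 mm.
- spare_carrier: Spare carrier of the same make with six vials, standing loose on the bench without a stand: 84 (x) x 50 (y) mm, lid top 44 mm and tab top 73 mm above the bench, 0.2 kg. Origin: centre of its underside, z up. To be left alone.

How it is judged:
By the outcome, as a careful person would: the job done as asked, in the order asked, and still so for the second after the job is handed in, with the robot touching nothing.
It also fails if it takes over 45 s, if anything falls off the work surface, if the arm or the gripper's body presses on something with over 40 N, if the wrist force passes 120 N, or if a joint passes its speed limit or range.

## Working session

There is one attempt and no reset: what is moved stays moved. The work goes in short steps, Python scripts to look and compute and a tool call to move; the robot and the scene stay as the last step left them, time stands still between calls to the robot, and variables do not carry over. Pictures are saved under pics/ and viewed, at most 10 in all, crops included, and the job is handed in when it is done.

Besides the shell and the picture viewer there is one more tool, called after "Emit:" by a JSON object that holds its "method" and its "body", one argument or row to a line. carry_out: Moves the arm, as the interface text tells. Shift numbers are shares of 300 mm and turn numbers shares of pi rad, none past 1 either way. Its arguments: {"type":"object","properties":{"rows":{"type":"array"},"force":{"type":"number"}},"required":["rows"]}

```bash
mkdir -p pics; python3 - <<'E'
from station import *
import cv2
for n in("scene","top"):
    i=get_image(n); cv2.imwrite(f"pics/{n}0.png",i["img"]); print(n,i["R"].round(3).tolist(),i["t"].round(3).tolist())
o=get_obs(); print({k:(v if isinstance(v,float) else [round(float(x),3) for x in v]) if k!='x' else 0 for k,v in o.items() if k in('t','tool_pos','tool_rot','q')},o['opening'])
E
```

```text
scene [[0.68, -0.733, -0.004], [-0.492, -0.453, -0.744], [0.543, 0.508, -0.669]] [-0.228, 0.407, 0.547]
top [[-0.011, -1.0, -0.004], [-0.995, 0.011, -0.099], [0.099, 0.003, -0.995]] [0.151, 0.536, 0.896]
{'t': 0.1, 'q': [1.11, 0.053, 1.614, 0.0, 1.476, -0.119], 'tool_pos': [0.209, 0.588, 0.23], 'tool_rot': [-0.534, -3.095, 0.003]} 0.08537283538988451
```

View pics/top0.png

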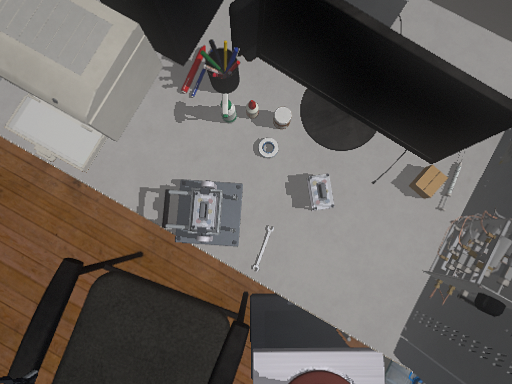

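View pics/scene0.png

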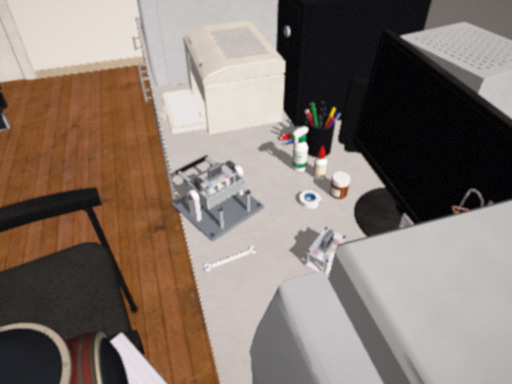

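```bash
cat > h.py <<'E'
import numpy as np, cv2
from station import *
from scipy.spatial.transform import Rotation as Ro
def ray(i,px,z):
    u=cv2.undistortPoints(np.array([[px]],float),i["mtx"],i["D"])[0,0]
    R,t=i["R"],i["t"]; c=-R.T@t; d=R.T@np.array([*u,1]); return c+d*(z-c[2])/d[2]
def proj(i,P):
    return cv2.projectPoints(np.array(P,float).reshape(-1,3),cv2.Rodrigues(i["R"])[0],i["t"],i["mtx"],i["D"])[0][:,0]
E
python3 - <<'E'
from h import *
i=get_image("top");print(i["mtx"],i["D"])
print(proj(i,[[0,0,0],[.209,.589,.231],[.5,0,0]]))
c=i["img"][165:260,130:260]; cv2.imwrite("pics/c1.png",cv2.resize(c,None,fx=6,fy=6,interpolation=cv2.INTER_CUBIC))
for p,z in(((207,212),.126),((167,210),.075),((207,212),0)):print(ray(i,p,z))
E
```

```text
[[370.15973537   0.         256.5171444 ]
 [  0.         370.15973537 192.7213823 ]
 [  0.           0.           1.        ]] [0.03200937 0.         0.         0.         0.        ]
[[319.84333044 416.88396201]
 [ 14.67866453 363.71834673]
 [313.67856361 207.70448028]]
[0.48599876 0.25496811 0.126     ]
[0.49427889 0.35578394 0.075     ]
[0.49210322 0.27224447 0.        ]
```

View pics/c1.png

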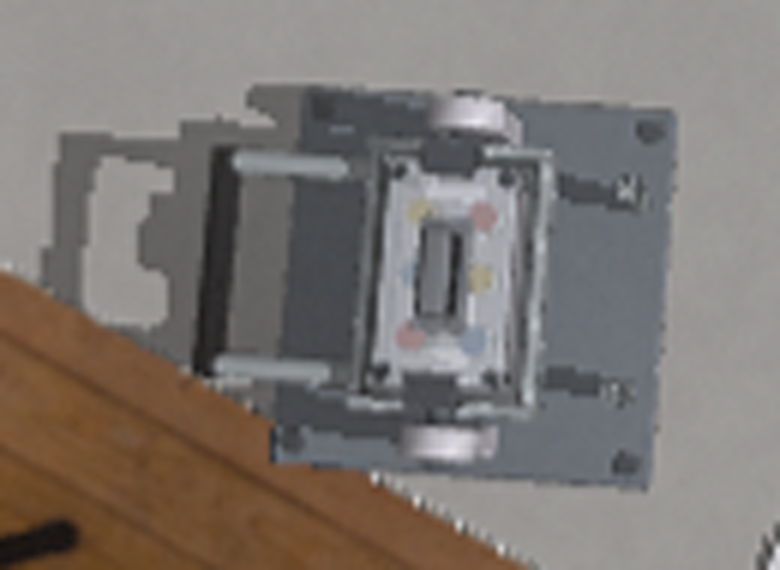

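```bash
python3 - <<'E'
from h import *
from scipy.optimize import least_squares
i=get_image("top")
f=lambda p:((p[0]+.5)/6-.5+130,(p[1]+.5)/6-.5+165)
obs=np.array([f(p) for p in[(438,268),(222,148),(206,376),(675,112),(650,490),(272,462)]])
M=np.array([[0,0,.126],[.045,.092,.079],[-.045,.092,.079],[.08,-.08,.008],[-.08,-.08,.008],[-.08,.08,.008]])
def w(p):
    c,s=np.cos(p[2]),np.sin(p[2]); return M@np.array([[c,s,0],[-s,c,0],[0,0,1]])+[p[0],p[1],0]
r=least_squares(lambda p:(proj(i,w(p))-obs).ravel(),[.49,.255,0])
print(r.x,r.fun.round(1)); np.save("p.npy",r.x)
o=get_obs();T=Ro.from_rotvec(o["tool_rot"]).as_matrix();print(T.round(3),o["tool_pos"])
print(ray(i,(321,191),.073))
E
```

```text
[ 0.49146847  0.26650502 -0.07584203] [-0.8  0.3  0.7 -0.2 -0.1  0.2  0.5 -0.5  0.3 -0.2 -0.4  0.3]
[[-0.942  0.335 -0.001]
 [ 0.335  0.942 -0.001]
 [ 0.    -0.001 -1.   ]] [0.20931428 0.58848466 0.23052421]
[ 0.53517385 -0.00728509  0.073     ]
```

Emit:
{"method": "carry_out", "body": {
  "rows": [
    [0,0,-0.084,-0.62,-0.35,0,0],
    [0,0,-0.084,-0.62,-0.35,0,0],
    [0,0,-0.084,-0.62,-0.35,0,0],
    [0,0,-0.084,-0.62,-0.35,0,0],
    [0,0,-0.084,-0.62,-0.35,0,0]
  ],
  "force": 30
}}

```text
t: 0.7
tool_pos: [0.3517, 0.4247, 0.2312]
tool_rot: [0.129, 3.138, -0.001]
contact_force: [-1.2, 0.5, -0.1]
opening: 0.0424
grip_force: 0.0
```

```bash
cat >> h.py <<'E'
def go(sx,sy,z):
    p=np.load("p.npy");o=get_obs();R=Ro.from_rotvec(o["tool_rot"]);c,s=np.cos(p[2]),np.sin(p[2])
    X=np.array([p[0]+c*sx-s*sy,p[1]+s*sx+c*sy,z]); W=np.array([[-c,-s,0],[-s,c,0],[0,0,-1]]).T
    d=np.array(o["tool_pos"])-[p[0],p[1],0]
    print("stand-frame tcp",[round(v*1000,1) for v in(c*d[0]+s*d[1],-s*d[0]+c*d[1],d[2])],"F",np.round(o["contact_force"],1),"op",round(o["opening"],4),"t",o["t"])
    W=np.array([[-c,-s,0],[-s,c,0],[0,0,-1.]]).T
    print("turn",((R.inv()*Ro.from_matrix(W)).as_rotvec()/np.pi).round(4),"shift",(R.inv().apply(X-o["tool_pos"])/.3).round(4))
E
python3 -c "
from h import *
go(0,0,.2)"
```

```text
stand-frame tcp [np.float64(-151.3), np.float64(147.1), np.float64(231.2)] F [-1.2  0.5 -0.1] op 0.0424 t 0.7
turn [-0.0003  0.0002 -0.0019] shift [-0.5073 -0.4872  0.1047]
```

Emit:
{"method": "carry_out", "body": {
  "rows": [
    [0,0,-0.002,-0.507,-0.487,0.1,0],
    [0,0,-0.002,-0.507,-0.487,0.1,0],
    [0,0,-0.002,-0.507,-0.487,0.1,0],
    [0,0,-0.002,-0.507,-0.487,0.1,0],
    [0,0,-0.002,-0.507,-0.487,0.1,0]
  ]
}}

```text
t: 1.2
tool_pos: [0.4915, 0.2672, 0.2002]
tool_rot: [-0.119, -3.138, 0.002]
contact_force: [-0.5, -0.2, -0.1]
opening: 0.0427
grip_force: 0.0
```

```bash
python3 -c "
from h import *
go(0,0,.102)
i=get_image('wrist');cv2.imwrite('pics/w1.png',i['img'])
print(proj(i,[get_obs()['tool_pos']]))
p=np.load('p.npy');print(proj(i,[[p[0],p[1],.126]]))"
```

```text
stand-frame tcp [np.float64(0.0), np.float64(0.7), np.float64(200.2)] F [-0.5 -0.2 -0.1] op 0.0427 t 1.2
turn [-0.0004 -0.0003  0.    ] shift [-3.000e-04 -1.800e-03  3.272e-01]
[[257.37785128 239.33093208]]
[[256.19924993 201.41203126]]
```

View pics/w1.png

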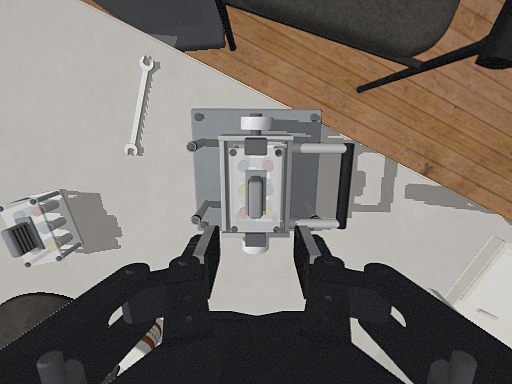

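Emit:
{"method": "carry_out", "body": {
  "rows": [
    [0,0,0,0,-0.002,0.16,0],
    [0,0,0,0,-0.002,0.26,0],
    [0,0,0,0,-0.002,0.323,0],
    [0,0,0,0,-0.002,0.323,0.2],
    [0,0,0,0,-0.002,0.323,1]
  ],
  "force": 60
}}

```text
t: 1.75
tool_pos: [0.4893, 0.2707, 0.1049]
tool_rot: [-0.11, -3.14, -0.001]
contact_force: [0.9, -0.8, 1.3]
opening: 0.0208
grip_force: 0.0
```

Emit:
{"method": "carry_out", "body": {
  "rows": [
    [0,0,0,0,0,0,1],
    [0,0,0,0,0,0,1],
    [0,0,0,0,0,0,1],
    [0,0,0,0,0,0,1]
  ]
}}

```text
t: 2.15
tool_pos: [0.489, 0.2666, 0.1053]
tool_rot: [-0.113, -3.138, 0.012]
contact_force: [-3.8, -13.0, 0.8]
opening: 0.0106
grip_force: 60.1
```

Emit:
{"method": "carry_out", "body": {
  "rows": [
    [0,0,0,0,-0.006,-0.01,1],
    [0,0,0,0,-0.006,-0.015,1],
    [0,0,0,0,-0.006,-0.02,1],
    [0,0,0,0,-0.006,-0.02,1]
  ]
}}

```text
t: 2.55
tool_pos: [0.489, 0.2664, 0.1099]
tool_rot: [-0.113, -3.139, 0.005]
contact_force: [2.0, -6.1, -9.4]
opening: 0.0106
grip_force: 58.8
```

Rising against the springs; go on to the catch.

Emit:
{"method": "carry_out", "body": {
  "rows": [
    [0,0,0,0,-0.003,-0.006,1],
    [0,0,0,0,-0.003,-0.01,1],
    [0,0,0,0,-0.003,-0.013,1],
    [0,0,0,0,-0.003,-0.013,1]
  ]
}}

```text
t: 2.95
tool_pos: [0.489, 0.2664, 0.1124]
tool_rot: [-0.113, -3.139, 0.002]
contact_force: [5.5, -1.9, -18.9]
opening: 0.0105
grip_force: 58.5
```

```bash
python3 -c "
from h import *
go(0,0,.105)"
```

```text
stand-frame tcp [np.float64(-2.5), np.float64(-0.3), np.float64(112.4)] F [  5.5  -1.9 -18.9] op 0.0105 t 2.95
turn [-0.0003 -0.0003  0.0013] shift [-0.0083  0.0011  0.0248]
```

Emit:
{"method": "carry_out", "body": {
  "rows": [
    [0,0,0,0,0,0.01,1],
    [0,0,0,0,0,0.02,1],
    [0,0,0,0,0,0.032,1],
    [0,0,0,0,0,0.032,1]
  ]
}}

```text
t: 3.35
tool_pos: [0.489, 0.2664, 0.1054]
tool_rot: [-0.112, -3.138, 0.002]
contact_force: [-2.4, -5.3, -6.8]
opening: 0.0103
grip_force: 60.4
```

Emit:
{"method": "carry_out", "body": {
  "rows": [
    [0,0,0,0,0,0,0],
    [0,0,0,0,0,0,0],
    [0,0,0,0,0,0,0],
    [0,0,0,0,0,-0.1,0],
    [0,0,0,0,0,-0.2,0]
  ]
}}

```text
t: 3.85
tool_pos: [0.4893, 0.2671, 0.1655]
tool_rot: [-0.112, -3.139, -0.001]
contact_force: [0.5, 0.4, 1.0]
opening: 0.0428
grip_force: 0.0
```

```bash
python3 -c "
from h import *
go(0,.092,.17)"
```

```text
stand-frame tcp [np.float64(-2.2), np.float64(0.5), np.float64(165.5)] F [0.5 0.4 1. ] op 0.0428 t 3.85
turn [ 0.0002 -0.0002  0.0015] shift [-0.0086  0.3051 -0.0147]
```

Emit:
{"method": "carry_out", "body": {
  "rows": [
    [0,0,0.002,-0.008,0.16,-0.015,0],
    [0,0,0.002,-0.008,0.305,-0.015,0],
    [0,0,0.002,-0.008,0.305,-0.015,0],
    [0,0,0.002,-0.008,0.305,0.1,0],
    [0,0,0.002,-0.008,0.305,0.1,0]
  ],
  "force": 25
}}

```text
t: 4.35
tool_pos: [0.4961, 0.357, 0.1309]
tool_rot: [-0.121, -3.133, 0.005]
contact_force: [-0.1, 0.2, -1.2]
opening: 0.0424
grip_force: 0.0
```

```bash
python3 -c "
from h import *
go(0,.092,.056)
i=get_image('wrist');cv2.imwrite('pics/w2.png',i['img'])
p=np.load('p.npy');s,c=np.sin(p[2]),np.cos(p[2]);print(proj(i,[[p[0]-s*.092+c*x,p[1]+c*.092+s*x,.075] for x in(-.045,0,.045)]))"
```

```text
stand-frame tcp [np.float64(-2.2), np.float64(90.6), np.float64(130.9)] F [-0.1  0.2 -1.2] op 0.0424 t 4.35
turn [-0.0012 -0.0019 -0.0004] shift [-0.009   0.0058  0.2495]
[[259.07430636 154.28547727]
 [258.99194645 211.42791945]
 [258.91773531 262.48989979]]
```

View pics/w2.png

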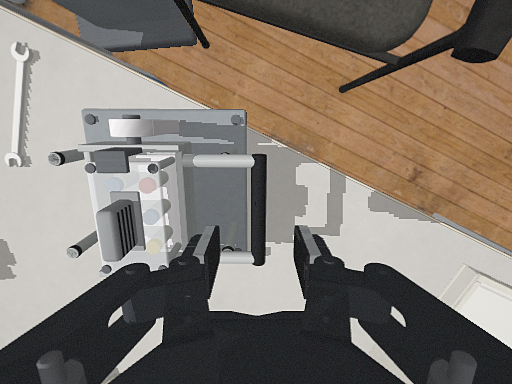

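The bar runs from about (259,155) to (259,265), as predicted and midway between the fingers at columns 205 and 310. I'll descend and grip.

Emit:
{"method": "carry_out", "body": {
  "rows": [
    [0,0,0,-0.009,0.004,0.14,0],
    [0,0,0,-0.009,0.004,0.25,0],
    [0,0,0,-0.009,0.004,0.25,0],
    [0,0,0,-0.009,0.004,0.25,1],
    [0,0,0,-0.009,0.004,0.25,1]
  ],
  "force": 25
}}

```text
t: 4.9
tool_pos: [0.5031, 0.3593, 0.063]
tool_rot: [0.122, 3.135, 0.002]
contact_force: [-2.0, -18.3, 2.6]
opening: 0.0144
grip_force: 10.4
```

Emit:
{"method": "carry_out", "body": {
  "rows": [
    [0,0,0,0,0,0,1],
    [0,0,0,0,0,0,1],
    [0,0,0,0,0,0,1]
  ]
}}

```text
t: 5.2
tool_pos: [0.5029, 0.3576, 0.063]
tool_rot: [0.122, 3.136, -0.004]
contact_force: [-1.0, -7.3, 3.2]
opening: 0.0108
grip_force: 24.8
```

```bash
python3 -c "
from h import *
go(0,.092,.056)
for a in range(0,190,10):
  t=np.radians(a);print(a,round((92*np.cos(t)-92)/300,3),round(-92*np.sin(t)/300,3))"
```

```text
stand-frame tcp [np.float64(4.5), np.float64(91.7), np.float64(63.0)] F [-1.  -7.3  3.2] op 0.0108 t 5.2
turn [-0.0007  0.001  -0.0006] shift [0.0152 0.001  0.0233]
0 0.0 -0.0
10 -0.005 -0.053
20 -0.018 -0.105
30 -0.041 -0.153
40 -0.072 -0.197
50 -0.11 -0.235
60 -0.153 -0.266
70 -0.202 -0.288
80 -0.253 -0.302
90 -0.307 -0.307
100 -0.36 -0.302
110 -0.412 -0.288
120 -0.46 -0.266
130 -0.504 -0.235
140 -0.542 -0.197
150 -0.572 -0.153
160 -0.595 -0.105
170 -0.609 -0.053
180 -0.613 -0.0
```

Emit:
{"method": "carry_out", "body": {
  "rows": [
    [0,0,0,0,-0.003,0,0.5],
    [0,0,0,0.012,-0.003,0.02,0.5],
    [0,0,0,0.012,-0.003,0.02,0.5],
    [0,0,0,0.012,-0.003,0.02,1],
    [0,0,0,0.012,-0.003,0.02,1]
  ]
}}

```text
t: 5.7
tool_pos: [0.4973, 0.358, 0.0538]
tool_rot: [-0.122, -3.138, 0.002]
contact_force: [-2.1, -2.8, 1.7]
opening: 0.0109
grip_force: 24.5
```

Emit:
{"method": "carry_out", "body": {
  "rows": [
    [0,0,0,0,0,0,1],
    [0,0,0,0,0,0,1]
  ]
}}

```text
t: 5.9
tool_pos: [0.4973, 0.358, 0.0538]
tool_rot: [-0.122, -3.138, 0.001]
contact_force: [-3.3, -3.2, 3.6]
opening: 0.0108
grip_force: 24.6
```

Emit:
{"method": "carry_out", "body": {
  "rows": [
    [0,0,0,0,-0.001,-0.026,1],
    [0,0,0,0,-0.005,-0.053,1],
    [0,0,0,0,-0.01,-0.079,1],
    [0,0,0,0,-0.018,-0.105,1],
    [0,0,0,0,-0.018,-0.105,1]
  ]
}}

```text
t: 6.4
tool_pos: [0.4969, 0.3527, 0.0864]
tool_rot: [-0.123, -3.139, -0.0]
contact_force: [-2.7, -0.6, -1.4]
opening: 0.0113
grip_force: 24.8
```

```bash
python3 -c "
from h import *
go(0,.0865,.0925)
i=get_image('scene');cv2.imwrite('pics/s2.png',cv2.resize(i['img'][120:260,130:320],None,fx=4,fy=4))"
```

```text
stand-frame tcp [np.float64(-1.1), np.float64(86.4), np.float64(86.4)] F [-2.7 -0.6 -1.4] op 0.0113 t 6.4
turn [ 0.     -0.0002 -0.0007] shift [-0.0038  0.0004 -0.0203]
```

View pics/s2.png

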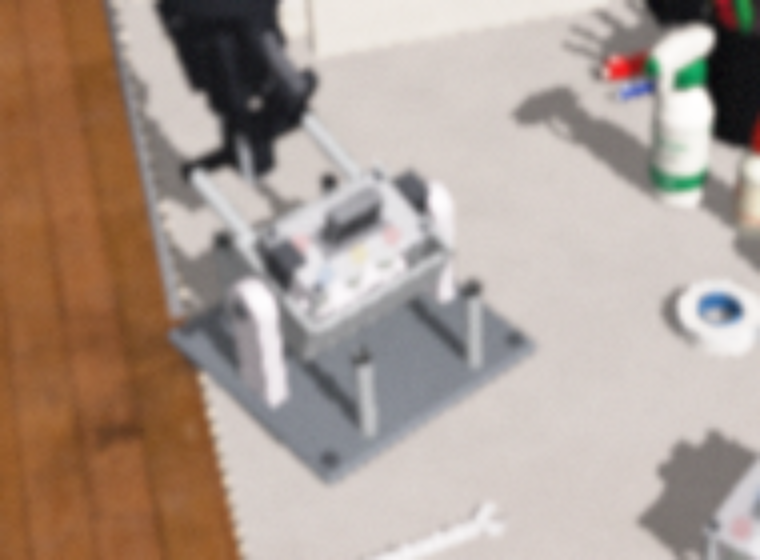

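Emit:
{"method": "carry_out", "body": {
  "rows": [
    [0,0,0,0,-0.023,-0.048,1],
    [0,0,0,0,-0.054,-0.092,1],
    [0,0,0,0,-0.092,-0.13,1],
    [0,0,0,0,-0.135,-0.161,1],
    [0,0,0,0,-0.184,-0.183,1]
  ]
}}

```text
t: 6.95
tool_pos: [0.4933, 0.3015, 0.1442]
tool_rot: [0.121, 3.137, 0.015]
contact_force: [-4.3, 8.3, 9.7]
opening: 0.0112
grip_force: 25.8
```

```bash
python3 -c "
from h import *
go(0,.0315,.1415)"
```

```text
stand-frame tcp [np.float64(-0.8), np.float64(35.1), np.float64(144.2)] F [-4.3  8.3  9.7] op 0.0112 t 6.95
turn [ 0.0031  0.0006 -0.0003] shift [-0.0027 -0.012   0.009 ]
```

Emit:
{"method": "carry_out", "body": {
  "rows": [
    [0,0,0,0,-0.051,-0.014,1],
    [0,0,0,0,-0.105,-0.019,1],
    [0,0,0,0,-0.158,-0.014,1],
    [0,0,0,0,-0.21,0,1],
    [0,0,0,0,-0.258,0.022,1]
  ]
}}

```text
t: 7.45
tool_pos: [0.4872, 0.2216, 0.1356]
tool_rot: [0.122, 3.137, 0.006]
contact_force: [-4.8, 1.4, 3.7]
opening: 0.0107
grip_force: 27.0
```

```bash
python3 -c "
from h import *
go(0,-.046,.1345)"
```

```text
stand-frame tcp [np.float64(-0.8), np.float64(-45.1), np.float64(135.6)] F [-4.8  1.4  3.7] op 0.0107 t 7.45
turn [ 0.0012  0.0005 -0.0006] shift [-0.0027 -0.0031  0.0036]
```

Emit:
{"method": "carry_out", "body": {
  "rows": [
    [0,0,0,0,-0.044,0.031,1],
    [0,0,0,0,-0.082,0.069,1],
    [0,0,0,0,-0.112,0.113,1],
    [0,0,0,0,-0.135,0.161,1],
    [0,0,0,0,-0.149,0.213,1]
  ]
}}

```text
t: 7.95
tool_pos: [0.4841, 0.1761, 0.0699]
tool_rot: [0.123, 3.137, 0.002]
contact_force: [-3.2, 4.7, 3.4]
opening: 0.0108
grip_force: 28.5
```

Emit:
{"method": "carry_out", "body": {
  "rows": [
    [0,0,0,0,-0.003,0.027,1],
    [0,0,0,0,-0.004,0.053,1],
    [0,0,0,0,-0.004,0.057,1],
    [0,0,0,0,-0.004,0.057,1]
  ]
}}

```text
t: 8.35
tool_pos: [0.4839, 0.1745, 0.0524]
tool_rot: [0.122, 3.138, -0.002]
contact_force: [2.8, -3.0, -0.4]
opening: 0.0106
grip_force: 28.6
```

```bash
python3 -c "
from h import *
go(0,-.092,.0545)
i=get_image('scene');cv2.imwrite('pics/s3.png',cv2.resize(i['img'][120:260,130:320],None,fx=4,fy=4))"
```

```text
stand-frame tcp [np.float64(-0.6), np.float64(-92.3), np.float64(52.4)] F [ 2.8 -3.  -0.4] op 0.0106 t 8.35
turn [-0.0004  0.0004 -0.0005] shift [-0.0019  0.001  -0.0071]
```

View pics/s3.png

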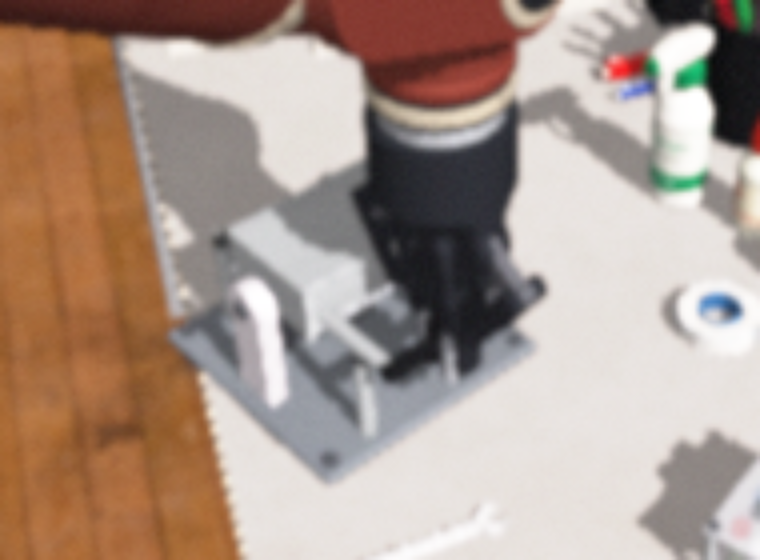

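Emit:
{"method": "carry_out", "body": {
  "rows": [
    [0,0,0,0,0,0.01,1],
    [0,0,0,0,0,0.02,1],
    [0,0,0,0,0,0.03,1],
    [0,0,0,0,0,0.03,1]
  ]
}}

```text
t: 8.8
tool_pos: [0.4854, 0.1744, 0.0498]
tool_rot: [0.121, 3.138, -0.004]
contact_force: [-14.2, -9.6, 33.7]
opening: 0.0109
grip_force: 32.4
```

Emit:
{"method": "carry_out", "body": {
  "rows": [
    [0,0,0,0,0,0,0.2],
    [0,0,0,0,0,0,0.1],
    [0,0,0,0,0,0,0.1],
    [0,0,0,0,0,-0.12,0.1],
    [0,0,0,0,0,-0.24,0.1]
  ]
}}

```text
t: 9.3
tool_pos: [0.4813, 0.1747, 0.1139]
tool_rot: [-0.122, -3.134, 0.002]
contact_force: [1.2, 0.1, 0.4]
opening: 0.0388
grip_force: 0.0
```

Emit:
{"method": "carry_out", "body": {
  "rows": [
    [0,0,0,0,0,-0.16,0],
    [0,0,0,0,0,-0.32,0],
    [0,0,0,0.2,0,-0.4,0],
    [0,0,0,0.4,0,-0.4,0],
    [0,0,0,0.4,0,-0.4,0]
  ]
}}

```text
t: 9.8
tool_pos: [0.3614, 0.1846, 0.2357]
tool_rot: [0.121, 3.139, 0.001]
contact_force: [0.4, 0.5, 1.0]
opening: 0.0428
grip_force: 0.0
```

```bash
python3 -c "
from h import *
go(0,-.092,.0545)
p=np.load('p.npy');s,c=np.sin(p[2]),np.cos(p[2])
a=get_image('scene');b=get_image('top')
for i in(a,b):print(proj(i,[[p[0]+s*.092+c*x,p[1]-c*.092+s*x,.075] for x in(-.045,.045)]))
A=cv2.resize(a['img'][120:290,150:350],(600,510));B=cv2.resize(b['img'][165:260,130:260],None,fx=5,fy=5)
cv2.imwrite('pics/e1.png',cv2.resize(np.hstack([A,cv2.resize(B,(650,510))]),(800,326)))"
```

```text
stand-frame tcp [np.float64(-123.5), np.float64(-91.5), np.float64(235.7)] F [0.4 0.5 1. ] op 0.0428 t 9.8
turn [ 0.0002 -0.     -0.0003] shift [-0.4117 -0.0017  0.6041]
[[226.26032141 213.59971097]
 [257.42886955 193.81248059]]
[[242.82375744 232.50757939]
 [245.43524321 194.22491432]]
```

View pics/e1.png

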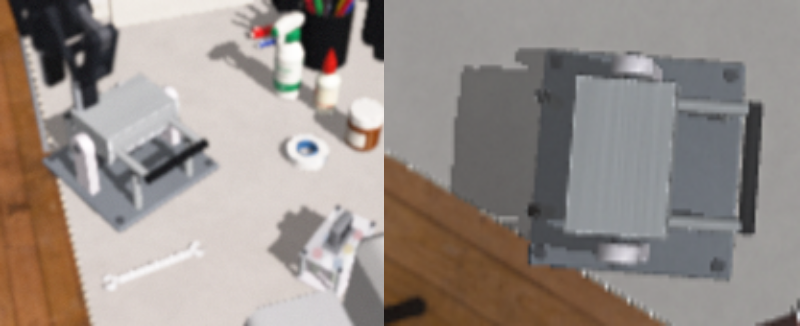

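The cradle is fully over: the bar ends, at about (227,213) and (258,194) in the scene image, match the predicted positions at the stop. The carrier is upside down, the spare is untouched and the arm is clear.

```bash
python3 -c "
from station import *
print(finish_job())"
```

```text
the job is handed in; nothing more can be done
None
```

The job is handed in: I tugged the carrier up about 7 mm until the catches stopped it, let it settle back, then swung the cradle over to its other stop so the carrier is upside down; the spare carrier was not touched.

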